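Leak-test a moulded bayonet closure

ROBOT

A 6-joint arm with a two-finger parallel gripper is mounted at the origin on a cart in front of the work surface, level with it; the furniture and walls round the work are solid. World frame = base frame: x ahead of the robot, y to its left, z up, the work surface at z = 0. Lengths are in m, angles in rad, forces in N, time in s.
With the tool pointing down it reaches from about 0.35 to 0.975 m from the base axis. Payload 7.1 kg.
Tool frame: the origin (TCP) lies between the finger pads; the fingertips stand 25 mm ahead of it and the grasp point (between the pads) lies 6 mm ahead of it; z points along the fingers, x is the direction in which the jaws open and shut, and the axes are right-handed (so a half turn about z gives the same grasp; the last joint's range is limited). The gripper opens to 88 mm and grips with 3 to 60 N. Pads are 20 mm wide; open, the fingers measure 115 mm over their backs; the gripper's body (75 mm by 178 mm) begins 61 mm behind the grasp point.
Start: joints at [1.265, 0.423, 1.63, -0, 1.089, -0.019], TCP at [0.177, 0.599, 0.248] pointing down, gripper open.
Joint ranges: [-3, 3], [-0.9, 2.11], [0.09, 2.58], [-1.31, 4.45], [0.11, 2.69], [-2.54, 2.54]. Speed limits (rad/s): [2.39, 2.39, 3.01, 3.14, 3.14, 3.14].

INTERFACE

Orientations are given as a unit quaternion [x, y, z, w].
In Python, from rig import ctrl gives the robot as it stands.
- The arm moves only by the tool move_arm, never from a script. Its argument "plan" is a list of rows, each a list of 4 numbers: the shift along the tool's x, y, z in cm, then the turn about the tool's z in degrees. In form: [[x, y, z, yaw], ...]. A call has 1 to 10 rows; each row shifts and turns the pose as measured when the row begins, along the tool's axes as they then stand; what a row does not reach is not made up. A row lasts 1/8 s, in which the tool goes at most 62.5 mm and 10.7 degrees, less where a joint would pass 70% of its speed; a pose out of reach is approached as far as the arm can. A call is refused whole if a number of a shift passes 6.25 or a number of a turn 10.7, either way. A call with a gripper value outside its range is refused whole. "fingers" is the opening, from -1 (shut) to 1 (fully open), so that 0 is half open, set as the call begins (left out, the last holds). The fingers move at their own pace and stop on an object; "squeeze" is the grip in N (left out, the last holds). Time passes only in rows, so rows that do not move let the fingers close. It gives the time, the measured TCP pose, the force and the opening at its end, in the units of the state.
- ctrl.state(): the state, without advancing time (a new reading comes with each control period).
- ctrl.capture(name): name is "scene" or "top"; returns the picture (400x640x3 uint8, red, green, blue); there is no depth.
- ctrl.calibration(name): a dict with "fx", "fy", "cx", "cy" (pixels), "dist_coeffs" ([k1, k2, p1, p2, k3] as OpenCV has them; the pictures are not rectified), "xyz" and "attitude" of the camera in the world. Camera axes: x right, y down, z forward; pixel columns grow to the right and rows downward; lengths in m; the calibration is good to about 2 mm. A picture is of the moment at which its call begins. calibration takes no time and is no camera call.
- ctrl.hand_in(): hands the job in, once; it reports no verdict.
Trained networks look in the newest picture that a camera, given by its name, has taken for a name from the list of things; names that differ only in an ending like _2 or _b are one class to them, and where a whole thing is asked for, a point or a joint stands for the part that bears it (a point fixed in the world has none). Each returns a list of dicts, best first, with "p" (0 to 1); they miss things now and then, are a little off and sometimes report something else, mostly with a low value. They report only what shows in the picture. A call takes as long as a camera call. They do not tell look-alikes from the thing itself.
- ctrl.spot_in(thing, camera): "at" ([column, row] in pixels, amid what is visible of it).
- ctrl.spot_point(thing, camera): "at" ([column, row] in pixels: a listed point, or the origin of a listed thing).
The state is a dict: "t": time; "joint_pos": joint angles; "qd": joint speeds; "tau": joint torques, N m; "tool_pos": TCP position; "tcp_rot": TCP orientation; "ft_force": force on the tool from outside, world axes, zero at the start; "moment": the same for the moment, N m; "gripper_width": finger opening in m.
Only numpy, scipy, OpenCV 4.12 (cv2) and the standard library are available. Lean on these libraries where they do the work, as an engineer would, in place of code of your own. Each camera call takes 0.05 s, during which the arm holds its last target. There are 200 camera calls.

TASK

Lift the freshly moulded bayonet closure out of the open mould and fit it in the socket of the leak-test stand: lugs down through the slots, push it in against the sprung seal until its flange lies on the rim, and turn it a quarter turn clockwise (seen from above) to lock it. The test runs while it is held: finish still gripping it, keeping it turned and pressed fully home with its flange flat on the rim. Do not shift the other things on the worktop.

Things in the scene. Friction and masses are not known exactly. Their poses are not given: they have to be found in the camera images.
- closure_center (a point): moulded closure of plain grey plastic, 53 mm high, upright in the mould at first: plug, flange (56 mm across, 18 to 23 mm above the foot) and on it a grip wing 46 mm long (x), 12 mm thick (y), 23 to 53 mm above the foot. Point: on the axis, half-way up; z up. Half a turn about z makes no difference. About 60 g
- closure_foot (a point): centre of the closure's foot, 26.5 mm below closure_center, same axes. The plug is 34 mm across, 18 mm high, with a bevelled foot. Two opposite lugs stand out from it along +x and -x, in line with the wing: 9 mm wide (y), out to 23 mm from the axis, 3 to 9 mm above the foot
- mould_cavity (a point): lower mould half, fixed: aluminium block 124 (x) by 92 (y) by 30 mm high, four 10 mm guide pins near its corners. Point: middle of its top face, on the cavity's axis; the cavity is 23 mm deep, 1.5 mm wider than the closure, lug slots along x. The closure's flange lies flush with the face, all its wing stands free; it comes straight up. The upper half lies apart
- socket_mouth (a point): fixed leak-test stand: grey base 196 (x) by 104 mm, round aluminium socket 68 mm across, gauge 104 mm behind it (+x), 105 mm high. Point: middle of the socket's mouth, level with its rim, 44 mm above the worktop; z up. The mouth is 38 mm across, with two slots 13.6 mm wide along +x and -x, out to 25 mm from the axis, through a lip 6 mm thick
- socket_track (a point): on the socket's axis at the underside of the lip, 6 mm below the rim, same axes as socket_mouth: under the lip the lugs can turn clockwise seen from above, from the slots to a stop about 6 degrees past a quarter turn; anticlockwise is blocked. With the flange on the rim (closure_center 8.5 mm above the rim) the lugs are 3 mm clear under the lip
- seal_plate (a joint): travel (m) of the sprung rubber seal plate in the socket: 0 at rest, face 8 mm below the rim; the closure's foot pushes it down, to 0.010 when the flange lies on the rim. It pushes back with 4 N at first, 9 N there. A turned closure that is let go is lifted 3 mm (0.007) until its lugs catch under the lip; an unturned one is pushed out
- bottle_center (a point): bystander: small brown dropper bottle, 29 mm across, 68 mm high; half-way up
- cup_center (a point): bystander: specimen cup with screw lid, 64 mm across, 63 mm high; half-way up
- tweezers_center (a point): bystander: steel forceps lying flat, 128 mm long (y), 15 mm wide, 8 mm high; centre
- pad_center (a point): bystander: block of sticky notes, 67 by 68 mm, 21 mm high; centre
There are look-alikes about, which are no part of the job. Leave any brown look-alike of the part that bears closure_center alone.

How it is judged:
On the way, in this order (a step that is already met when the one before it is completed fails the run):
1. the closure has been lifted clear of the mould, upright (z of closure_center in the frame of mould_cavity above 0.04 m and contact force between closure and the fingers above 1 N and angle between closure_center's own z axis and vertical below 0.35 rad), for 0.1 s.
2. its lugs have gone down through the socket's slots and it is pressed in against the spring (horizontal distance between closure_center and socket_mouth below 0.005 m and value of joint seal_plate above 0.0072 m and angle between the x axis of closure_center and the x axis of socket_mouth, either way round below 0.35 rad), for 0.05 s.
At the end, for the whole second after the job is handed in: the closure is upright in the socket (axis within 5 mm, tilt under 0.08 rad), turned a quarter turn from the slots (within 0.22 rad), its flange on the rim (within 1.5 mm; the seal plate pushed down more than 8.5 mm), and the fingers still hold it (over 3 N) (horizontal distance between closure_center and socket_mouth below 0.005 m and z of closure_center in the frame of socket_mouth below 0.01 m and value of joint seal_plate above 0.0085 m and angle between closure_center's own z axis and vertical below 0.08 rad and angle between the x axis of closure_center and the y axis of socket_mouth, either way round below 0.22 rad and contact force between closure and the fingers above 3 N); the arm keeps its last pose, push and grip.
It fails at once if the dropper bottle is shifted more than 20 mm (distance of bottle_center from where it was at the start of the episode above 0.02 m).
It fails at once if the specimen cup is shifted more than 20 mm (distance of cup_center from where it was at the start of the episode above 0.02 m).
It fails at once if the forceps is shifted more than 20 mm (distance of tweezers_center from where it was at the start of the episode above 0.02 m).
It fails at once if the note pad is shifted more than 20 mm (distance of pad_center from where it was at the start of the episode above 0.02 m).
It also fails if it takes over 38 s, if anything falls off the work surface, if the arm or the gripper's body presses on something with over 40 N, if the wrist force passes 120 N, or if a joint passes its speed limit or range.

## Working session

There is one attempt and no reset: what is moved stays moved. The work goes in short steps, Python scripts to look and compute and a tool call to move; the robot and the scene stay as the last step left them, time stands still between calls to the robot, and variables do not carry over. Pictures are saved under pics/ and viewed, on a budget of 10 in all, crops included, one or two more only if the job needs it, and the job is handed in when it is done.

Besides the shell and the picture viewer there is one more tool, called by a JSON object that holds its "name" and its "arguments", one argument or row to a line. move_arm: Moves the arm, as the interface text tells. Its arguments: {"type":"object","properties":{"plan":{"type":"array","items":{"type":"array","items":{"type":"number"}}},"fingers":{"type":"number"},"squeeze":{"type":"number"}},"required":["plan"]}

```bash
ls; mkdir -p pics
python3 - <<'E'
from rig import ctrl
import cv2
for c in("scene","top"):
    im=ctrl.capture(c); cv2.imwrite(f"pics/{c}0.png",im[:,:,::-1]); print(c,ctrl.calibration(c))
    for n in("closure_center","mould_cavity","socket_mouth","bottle_center","cup_center","tweezers_center","pad_center","closure_foot"):
        print(n,[( [round(v) for v in d["at"]],round(d["p"],2)) for d in ctrl.spot_point(n,c)][:4])
print(ctrl.state())
E
```

```text
pics
scene {'fx': 501.16838424167935, 'fy': 501.16838424167935, 'cx': 320.46186643339587, 'cy': 203.59752114301168, 'dist_coeffs': array([0.03846667, 0.        , 0.        , 0.        , 0.        ]), 'xyz': array([-0.28605113, -0.40564612,  1.01427224]), 'attitude': array([ 0.77518331, -0.52016133,  0.19130832, -0.30318995])}
closure_center [([307, 194], 0.88), ([320, 225], 0.8), ([236, 202], 0.5), ([321, 170], 0.26)]
mould_cavity [([238, 206], 0.77)]
socket_mouth [([365, 231], 0.64), ([278, 238], 0.5)]
bottle_center [([276, 239], 0.67)]
cup_center [([320, 170], 0.71)]
tweezers_center [([177, 192], 0.66)]
pad_center [([461, 233], 0.69)]
closure_foot [([237, 208], 0.85), ([302, 204], 0.81), ([321, 231], 0.62)]
top {'fx': 429.5753506003363, 'fy': 429.5753506003363, 'cx': 319.8937877933131, 'cy': 197.4085689384254, 'dist_coeffs': array([-0.1067025,  0.       ,  0.       ,  0.       ,  0.       ]), 'xyz': array([ 0.26290328, -0.04744176,  1.44530039]), 'attitude': array([ 0.71352176, -0.69434411,  0.0673509 , -0.06509089])}
closure_center [([424, 185], 0.68), ([305, 194], 0.64), ([328, 2
[... 321 characters left out ...]
, 0.49)]
{'t': 0.9, 'joint_pos': array([ 1.26502380e+00,  4.23054235e-01,  1.62991524e+00,  1.53175838e-05,
        1.08862806e+00, -1.90144975e-02]), 'qd': array([ 6.50441845e-04,  1.40874822e-03, -8.67863982e-04, -2.86078238e-04,
       -3.32291555e-05, -1.37610703e-03]), 'tau': array([ 6.56512566e-04, -5.44573331e+01, -2.74048984e+01,  6.44884701e-02,
        1.66106812e-02, -2.65998193e-05]), 'tool_pos': array([0.17674893, 0.59945608, 0.24769766]), 'tcp_rot': array([ 8.00890424e-01,  5.98810929e-01, -5.94437952e-06, -4.08457541e-06]), 'ft_force': array([-0.77791603,  0.22488423, -0.15666503]), 'moment': array([ 0.00358918, -0.03677892,  0.00146884]), 'gripper_width': 0.08803805702682191}
```

View pics/scene0.png

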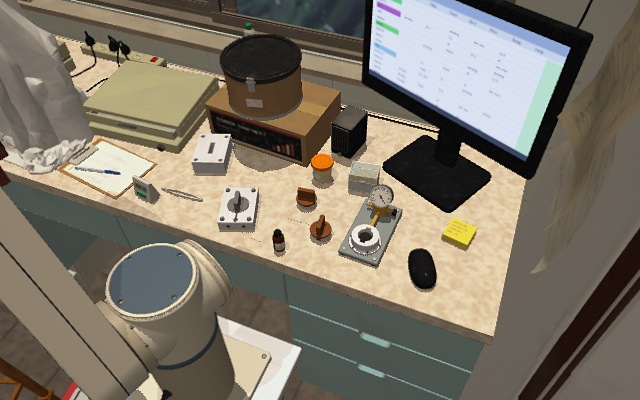

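View pics/top0.png

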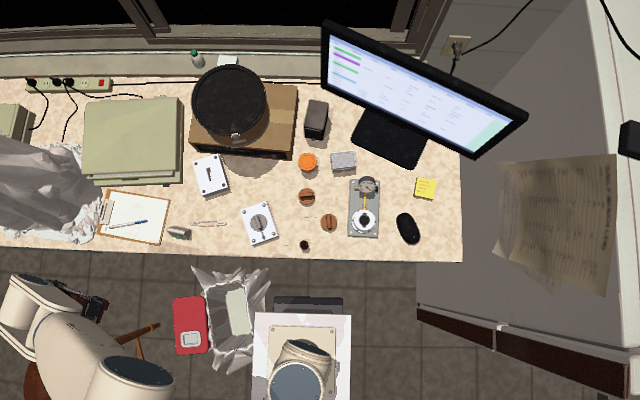

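```bash
cat > h.py <<'E'
import numpy as np,cv2
from scipy.spatial.transform import Rotation as R
from rig import ctrl
class Cam:
    def __init__(s,n):
        c=ctrl.calibration(n); s.K=np.array([[c["fx"],0,c["cx"]],[0,c["fy"],c["cy"]],[0,0,1]]); s.d=c["dist_coeffs"]
        s.p=c["xyz"]; s.M=R.from_quat(c["attitude"]).as_matrix()
    def plane(s,uv,z):
        n=cv2.undistortPoints(np.array(uv,float).reshape(-1,1,2),s.K,s.d)[:,0]
        r=np.c_[n,np.ones(len(n))]@s.M.T
        return s.p+r*((z-s.p[2])/r[:,2])[:,None]
    def proj(s,P):
        rv=cv2.Rodrigues(s.M.T)[0]
        return cv2.projectPoints(np.array(P,float).reshape(-1,1,3),rv,-s.M.T@s.p,s.K,s.d)[0][:,0]
S,T=Cam("scene"),Cam("top")
def rect(im,cam,c,yaw,z,half=.08,n=400):
    "rectified view of plane z: up=+x world rotated by yaw, left=+y"
    g=np.linspace(half,-half,n); a,b=np.meshgrid(g,g,indexing="ij")
    x=c[0]+a*np.cos(yaw)-b*np.sin(yaw); y=c[1]+a*np.sin(yaw)+b*np.cos(yaw)
    m=cam.proj(np.c_[x.ravel(),y.ravel(),np.full(x.size,z)]).reshape(n,n,2).astype(np.float32)
    return cv2.remap(im,m[...,0],m[...,1],cv2.INTER_CUBIC)
E
python3 - <<'E'
from h import *
print("mould",S.plane([[238,206]],.03),T.plane([[260.5,221]],.03))
print("sock",S.plane([[365,237]],.044),T.plane([[364,219.5]],.044))
for n,a,b,z in(("bottle",[278,240],[304,245],.034),("cup",[321,168],[307,161],.032),("tw",[180,193],[208,224],.004),("brownA",[307,196],[306,195],.03),("brownB",[320,229],[328,221],.03),("upper",[212,153],[212,174],.03)):
    print(n,S.plane([a],z).round(3),T.plane([b],z).round(3))
s=cv2.imread("pics/scene0.png");t=cv2.imread("pics/top0.png")
m=T.plane([[260.5,221]],.03)[0];k=T.plane([[364,219.5]],.044)[0]
cv2.imwrite("pics/rect.png",np.vstack([np.hstack([rect(s,S,m,0,.03,n=300),rect(s,S,k,0,.044,n=300)]),np.hstack([rect(t,T,m,0,.03,n=300),rect(t,T,k,0,.044,n=300)])]))
E
```

```text
mould [[0.43628014 0.15246172 0.03      ]] [[0.44630007 0.14685814 0.03      ]]
sock [[ 0.45195244 -0.19568878  0.044     ]] [[ 0.45889746 -0.19560232  0.044     ]]
bottle [[0.371 0.003 0.034]] [[ 0.371 -0.001  0.034]]
cup [[0.648 0.003 0.032]] [[ 0.656 -0.001  0.032]]
tw [[0.438 0.341 0.004]] [[0.434 0.329 0.004]]
brownA [[ 0.537 -0.002  0.03 ]] [[ 0.539 -0.002  0.03 ]]
brownB [[ 0.445 -0.079  0.03 ]] [[ 0.453 -0.077  0.03 ]]
upper [[0.591 0.324 0.03 ]] [[0.603 0.321 0.03 ]]
```

View pics/rect.png

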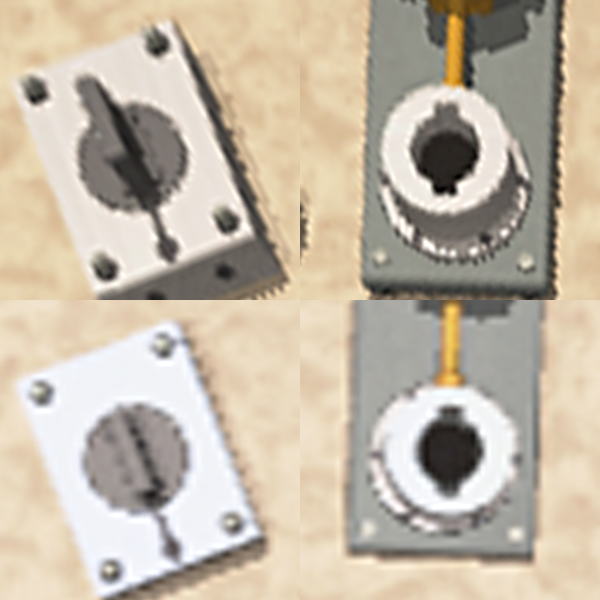

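{"name": "move_arm", "arguments": {
  "plan": [
    [0,0,0,-9.5],
    [0,0,0,-9.5],
    [0,0,0,-9.5],
    [0,0,0,-9.5],
    [-5,0.8,0,0],
    [-5,0.8,0,0],
    [-5,0.8,0,0],
    [-5,0.8,0,0],
    [-5,0.8,0,0],
    [-5,0.8,0,0]
  ],
  "fingers": 1
}}

```text
t: 2.15
tool_pos: [0.3409, 0.338, 0.2479]
tcp_rot: [0.55, 0.835, 0.002, -0.0]
ft_force: [0.2, -0.3, 0.6]
gripper_width: 0.0878
```

```bash
cat >> h.py <<'E'
def go(x,y,z,yaw_deg):
    "print state and tool-frame step (cm,deg) to tcp x,y,z with tool-x heading yaw"
    s=ctrl.state(); M=R.from_quat(s["tcp_rot"]).as_matrix(); th=np.degrees(np.arctan2(M[1,0],M[0,0]))
    print("t",round(s["t"],2),"tcp",s["tool_pos"].round(4),"head",round(th,2),"tilt",M[2].round(3),"F",s["ft_force"].round(1),"w",round(s["gripper_width"],4))
    print("step",(100*M.T@(np.array([x,y,z])-s["tool_pos"])).round(2),"yaw",round(-((yaw_deg-th+180)%360-180),2))
E
python3 -c "
from h import *
go(.443,.155,.12,111.7)"
```

```text
t 2.15 tcp [0.3409 0.338  0.2479] head 113.23 tilt [ 0.002  0.003 -1.   ] F [ 0.2 -0.3  0.6] w 0.0878
step [-20.87   2.13  12.75] yaw 1.53
```

{"name": "move_arm", "arguments": {
  "plan": [
    [-4.3,0.4,1,1.5],
    [-4.3,0.4,2.5,0],
    [-4.3,0.4,2.5,0],
    [-4.3,0.4,2.5,0],
    [-4.3,0.4,2.5,0],
    [0,0,0,0]
  ]
}}

```text
t: 2.9
tool_pos: [0.4464, 0.1391, 0.1368]
tcp_rot: [0.563, 0.826, 0.006, 0.002]
ft_force: [-0.2, -0.1, 0.1]
gripper_width: 0.0878
```

Run:
```python
from h import *
go(.443,.155,.12,111.7)
s=ctrl.capture("scene");t=ctrl.capture("top")
m=(.443,.155)
for n,i in(("s1",s),("t1",t)): cv2.imwrite(f"pics/{n}.png",i[:,:,::-1])
a=[]
for i,c in((s,S),(t,T)):
  for z in(.03,):
    a.append(rect(i,c,m,np.radians(21.7),z,n=400)[:,:,::-1])
cv2.imwrite("pics/rect1.png",np.hstack(a))
```

```text
t 2.9 tcp [0.4464 0.1391 0.1368] head 111.44 tilt [ 0.004  0.011 -1.   ] F [-0.2 -0.1  0.1] w 0.0878
step [1.6  0.24 1.68] yaw -0.26
```

View pics/rect1.png

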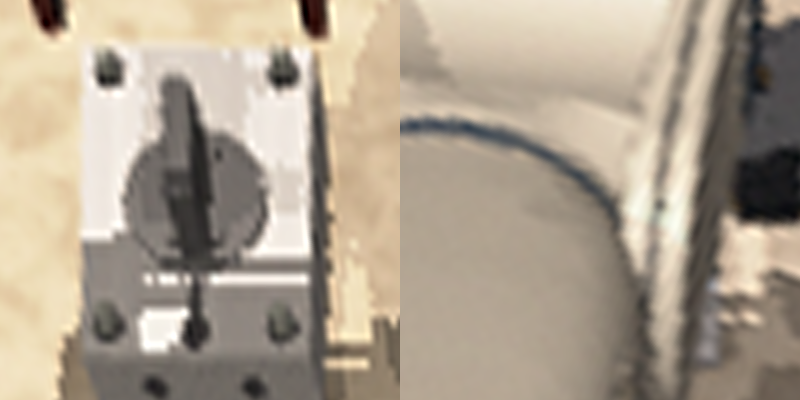

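{"name": "move_arm", "arguments": {
  "plan": [
    [1.6,0.2,2.0,0],
    [0,0,2.0,0],
    [0,0,2.0,0],
    [0,0,1.0,0],
    [0,0,0,0]
  ]
}}

```text
t: 3.62
tool_pos: [0.4448, 0.1641, 0.071]
tcp_rot: [0.559, 0.829, 0.011, 0.005]
ft_force: [-0.3, 0.9, -0.2]
gripper_width: 0.0876
```

Run:
```python
from h import *
go(.443,.155,.06,111.7)
s=ctrl.capture("scene")
cv2.imwrite("pics/rect2.png",np.hstack([rect(s,S,(.443,.155),np.radians(21.7),z,n=400)[:,:,::-1] for z in(.03,.06)]))
```

```text
t 3.62 tcp [0.4448 0.1641 0.071 ] head 111.96 tilt [ 0.004  0.023 -1.   ] F [-0.3  0.9 -0.2] w 0.0876
step [-0.78 -0.53  1.09] yaw 0.26
```

View pics/rect2.png

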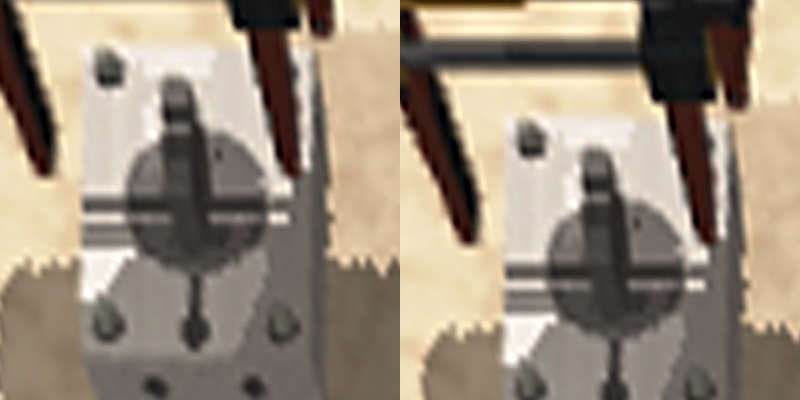

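{"name": "move_arm", "arguments": {
  "plan": [
    [-0.4,-0.25,0.2,0.3],
    [-0.3,-0.25,0.3,0],
    [0,0,0.3,0],
    [0,0,0.3,0],
    [0,0,0,0]
  ]
}}

```text
t: 4.3
tool_pos: [0.4441, 0.1555, 0.0612]
tcp_rot: [0.562, 0.827, 0.012, 0.006]
ft_force: [0.4, 0.1, -0.1]
gripper_width: 0.0876
```

Run:
```python
from h import *
go(.4428,.1555,.06,111.7)
```

```text
t 4.3 tcp [0.4441 0.1555 0.0612] head 111.6 tilt [ 0.004  0.027 -1.   ] F [ 0.4  0.1 -0.1] w 0.0876
step [ 0.05 -0.12  0.11] yaw -0.1
```

{"name": "move_arm", "arguments": {
  "plan": [
    [0.05,-0.1,0.15,0],
    [0,0,0,0],
    [0,0,0,0],
    [0,0,0,0],
    [0,0,0,0],
    [0,0,0,0],
    [0,0,0,0]
  ],
  "fingers": -1,
  "squeeze": 15
}}

```text
t: 5.18
tool_pos: [0.4431, 0.1558, 0.0596]
tcp_rot: [0.562, 0.827, 0.012, 0.006]
ft_force: [0.3, 0.2, -0.2]
gripper_width: 0.021
```

{"name": "move_arm", "arguments": {
  "plan": [
    [0,0,0,0],
    [0,0,0,0]
  ],
  "squeeze": 45
}}

```text
t: 5.42
tool_pos: [0.443, 0.1557, 0.0596]
tcp_rot: [0.562, 0.827, 0.012, 0.006]
ft_force: [0.4, 0.4, -1.1]
gripper_width: 0.0116
```

Run:
```python
from h import *
go(.4428,.1555,.16,111.7)
```

```text
t 5.42 tcp [0.443  0.1557 0.0596] head 111.61 tilt [ 0.004  0.027 -1.   ] F [ 0.4  0.4 -1.1] w 0.0116
step [  0.03   0.24 -10.04] yaw -0.09
```

{"name": "move_arm", "arguments": {
  "plan": [
    [0,0.02,-0.8,0],
    [0,0.03,-1.2,0],
    [0,0.03,-1.2,0],
    [0,0.03,-1.2,0],
    [0,0.04,-1.5,0],
    [0,0.04,-1.5,0],
    [0,0.04,-1.5,0],
    [0,0,-0.8,0],
    [0,0,0,0]
  ]
}}

```text
t: 6.55
tool_pos: [0.4434, 0.1554, 0.1654]
tcp_rot: [0.562, 0.827, 0.014, 0.007]
ft_force: [-0.4, -0.3, -0.4]
gripper_width: 0.0116
```

Run:
```python
from h import *
go(.4595,-.194,.16,88)
```

```text
t 6.55 tcp [0.4434 0.1554 0.1654] head 111.61 tilt [ 0.004  0.03  -1.   ] F [-0.4 -0.3 -0.4] w 0.0116
step [-33.08 -11.38   0.08] yaw 23.61
```

{"name": "move_arm", "arguments": {
  "plan": [
    [0,0,0,8],
    [0,0,0,8],
    [0,0,0,7.5],
    [-3.5,0.3,0,0],
    [-3.5,0.3,0,0],
    [-3.5,0.3,0,0],
    [-3.5,0.3,0,0],
    [-3.5,0.3,0,0],
    [-3.5,0.3,0,0],
    [-3.5,0.3,0,0]
  ]
}}

```text
t: 7.8
tool_pos: [0.4506, -0.0958, 0.158]
tcp_rot: [0.722, 0.692, 0.012, 0.001]
ft_force: [0.4, 1.4, -1.0]
gripper_width: 0.0121
```

Run:
```python
from h import *
go(.4595,-.194,.16,88)
```

```text
t 7.8 tcp [ 0.4506 -0.0958  0.158 ] head 87.6 tilt [ 0.015  0.019 -1.   ] F [ 0.4  1.4 -1. ] w 0.0121
step [-9.77  1.31 -0.32] yaw -0.4
```

{"name": "move_arm", "arguments": {
  "plan": [
    [-3,0.5,0,0],
    [-2.5,0.4,0,0],
    [-2,0.3,0,0],
    [-1.5,0.1,0,0],
    [-0.5,0,0,0],
    [0,0,0,0]
  ]
}}

```text
t: 8.55
tool_pos: [0.4575, -0.1958, 0.154]
tcp_rot: [0.723, 0.691, 0.011, -0.001]
ft_force: [-0.9, -0.3, -1.0]
gripper_width: 0.0116
```

Run:
```python
from h import *
go(.4595,-.194,.14,88)
s=ctrl.capture("scene");t=ctrl.capture("top")
k=(.4595,-.194); 
for i,n in((s,"s2"),(t,"t2")): cv2.imwrite(f"pics/{n}.png",i[:,:,::-1])
a=[]
for i,c in((s,S),(t,T)):
    a.append(np.hstack([rect(i,c,k,np.radians(-2),z,half=.06,n=300)[:,:,::-1] for z in(.044,.16)]))
cv2.imwrite("pics/rect3.png",np.vstack(a))
```

```text
t 8.55 tcp [ 0.4575 -0.1958  0.154 ] head 87.38 tilt [ 0.017  0.013 -1.   ] F [-0.9 -0.3 -1. ] w 0.0116
step [0.16 0.17 1.41] yaw -0.62
```

View pics/rect3.png

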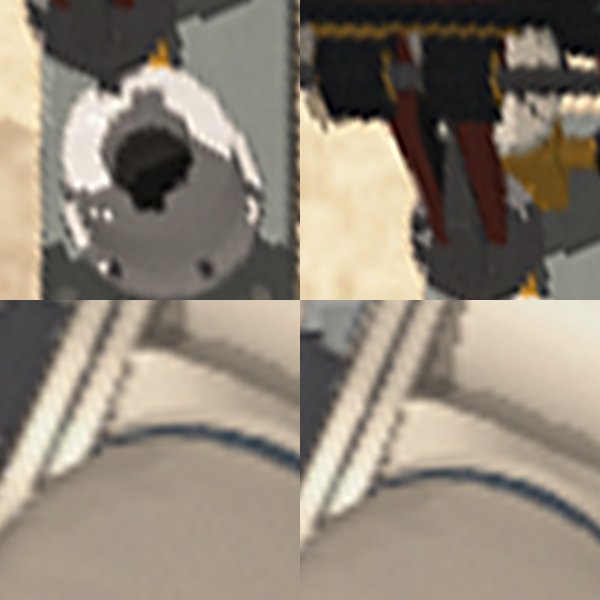

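Run:
```python
from h import *
s0=cv2.imread("pics/scene0.png");t0=cv2.imread("pics/top0.png");s2=cv2.imread("pics/s2.png")
k=(.4595,-.194);tc=ctrl.state()["tool_pos"];half=.045;n=400
def pan(i,c,ctr,z,rs):
    o=rect(i,c,ctr,np.radians(-2),z,half=half,n=n)
    for r in rs: cv2.circle(o,(n//2,n//2),int(r/half*n/2),(0,0,255),1)
    cv2.line(o,(200,0),(200,399),(255,0,0),1);cv2.line(o,(0,200),(399,200),(255,0,0),1)
    return o
o=np.vstack([np.hstack([pan(s0,S,k,.044,[.034,.019]),pan(t0,T,k,.044,[.034,.019])]),
 np.hstack([pan(s2,S,tc[:2],.124,[.028]),pan(s2,S,tc[:2],.119,[.028])])])
cv2.imwrite("pics/r4.png",cv2.resize(o,(600,600),interpolation=cv2.INTER_AREA))
```

```text
(no output)
```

View pics/r4.png

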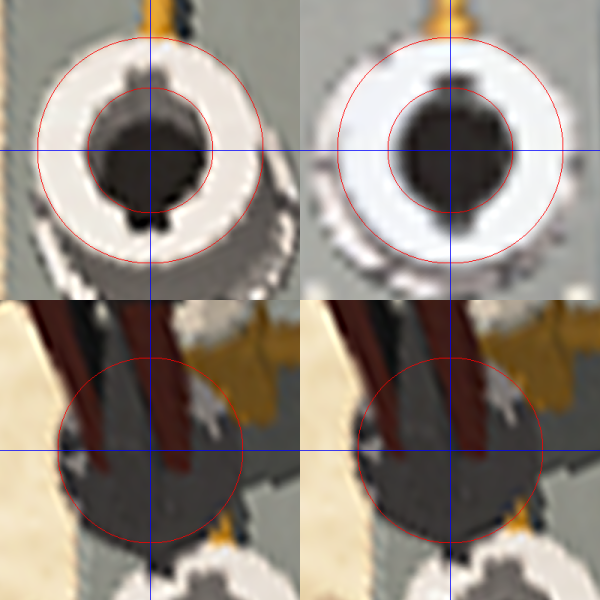

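{"name": "move_arm", "arguments": {
  "plan": [
    [0.2,0.2,0,-0.6],
    [0,0,0.8,0],
    [0,0,1.2,0],
    [0,0,1.2,0],
    [0,0,1.0,0],
    [0,0,0.5,0],
    [0,0,0,0]
  ]
}}

```text
t: 9.52
tool_pos: [0.46, -0.1909, 0.103]
tcp_rot: [0.718, 0.696, 0.011, -0.002]
ft_force: [-0.8, -0.3, -0.9]
gripper_width: 0.0118
```

Run:
```python
from h import *
go(.4593,-.1935,.0986,88)
```

```text
t 9.53 tcp [ 0.46   -0.1909  0.103 ] head 88.17 tilt [ 0.018  0.012 -1.   ] F [-0.8 -0.3 -0.9] w 0.0118
step [-0.27 -0.07  0.43] yaw 0.17
```

{"name": "move_arm", "arguments": {
  "plan": [
    [-0.3,0,0,0],
    [0,0,0.3,0],
    [0,0,0.2,0],
    [0,0,0,0]
  ]
}}

```text
t: 10.02
tool_pos: [0.4606, -0.1945, 0.0984]
tcp_rot: [0.718, 0.696, 0.011, -0.001]
ft_force: [-0.1, 0.1, -0.2]
gripper_width: 0.0119
```

Run:
```python
from h import *
go(.4593,-.1935,.0786,88)
s=ctrl.capture("scene");k=(.4595,-.1935);cv2.imwrite("pics/s3.png",s[:,:,::-1])
cv2.imwrite("pics/r5.png",np.hstack([cv2.resize(s[200:275,320:420,::-1],(400,300),interpolation=cv2.INTER_CUBIC)]))
```

```text
t 10.03 tcp [ 0.4606 -0.1945  0.0984] head 88.15 tilt [ 0.017  0.014 -1.   ] F [-0.1  0.1 -0.2] w 0.0119
step [ 0.06 -0.16  1.98] yaw 0.15
```

View pics/r5.png

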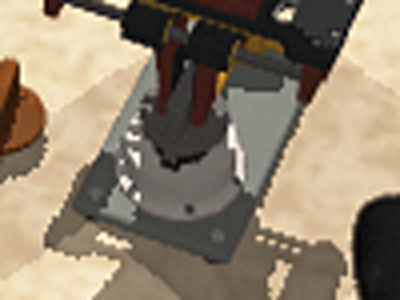

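{"name": "move_arm", "arguments": {
  "plan": [
    [0.02,-0.05,0.2,0],
    [0,0,0.2,0],
    [0,0,0.2,0],
    [0,0,0,0]
  ]
}}

```text
t: 10.58
tool_pos: [0.4602, -0.1941, 0.0922]
tcp_rot: [0.718, 0.696, 0.011, -0.001]
ft_force: [0.7, -0.1, -0.5]
gripper_width: 0.0117
```

Run:
```python
from h import *
go(.4593,-.1935,.0786,88)
```

```text
t 10.57 tcp [ 0.4602 -0.1941  0.0922] head 88.16 tilt [ 0.017  0.014 -1.   ] F [ 0.7 -0.1 -0.5] w 0.0117
step [ 0.03 -0.11  1.35] yaw 0.16
```

{"name": "move_arm", "arguments": {
  "plan": [
    [0,0,0.2,0],
    [0,0,0.2,0],
    [0,0,0,0]
  ]
}}

```text
t: 10.95
tool_pos: [0.4604, -0.194, 0.0881]
tcp_rot: [0.718, 0.696, 0.011, -0.001]
ft_force: [-0.9, 0.7, 3.3]
gripper_width: 0.0115
```

{"name": "move_arm", "arguments": {
  "plan": [
    [0,0,0.2,0],
    [0,0,0.2,0],
    [0,0,0,0]
  ]
}}

```text
t: 11.32
tool_pos: [0.4604, -0.194, 0.0844]
tcp_rot: [0.718, 0.696, 0.011, -0.001]
ft_force: [-0.5, 0.5, 4.3]
gripper_width: 0.0122
```

Run:
```python
from h import *
go(.4593,-.1935,.0786,88)
```

```text
t 11.32 tcp [ 0.4604 -0.194   0.0844] head 88.16 tilt [ 0.017  0.014 -1.   ] F [-0.5  0.5  4.3] w 0.0122
step [ 0.04 -0.12  0.58] yaw 0.16
```

{"name": "move_arm", "arguments": {
  "plan": [
    [0,0,0.2,0],
    [0,0,0.2,0],
    [0,0,0,0]
  ]
}}

```text
t: 11.7
tool_pos: [0.4604, -0.194, 0.0808]
tcp_rot: [0.718, 0.696, 0.011, -0.001]
ft_force: [-2.2, 0.4, 6.9]
gripper_width: 0.0117
```

{"name": "move_arm", "arguments": {
  "plan": [
    [0,0,0.2,0],
    [0,0,0.2,0],
    [0,0,0.2,0]
  ]
}}

```text
t: 12.08
tool_pos: [0.4605, -0.1939, 0.0786]
tcp_rot: [0.718, 0.696, 0.011, -0.001]
ft_force: [-11.1, 3.8, 37.7]
gripper_width: 0.0116
```

Run:
```python
from h import *
go(.4593,-.1935,.0786,88)
print(ctrl.state()["moment"])
```

```text
t 12.07 tcp [ 0.4605 -0.1939  0.0786] head 88.19 tilt [ 0.017  0.014 -1.   ] F [-11.1   3.8  37.7] w 0.0116
step [ 0.04 -0.12  0.  ] yaw 0.19
[ 0.19163825  1.66411623 -0.052786  ]
```

{"name": "move_arm", "arguments": {
  "plan": [
    [0,-0.06,0.05,0],
    [0,0,0.08,3],
    [0,0,0.08,5],
    [0,0,0.08,5],
    [0,0,0.08,5]
  ]
}}

```text
t: 12.7
tool_pos: [0.4622, -0.1944, 0.0789]
tcp_rot: [0.821, 0.571, 0.012, -0.0]
ft_force: [-5.6, 3.5, 18.6]
gripper_width: 0.0118
```

Run:
```python
from h import *
go(.4593,-.1935,.0786,-2)
print(ctrl.state()["moment"])
```

```text
t 12.7 tcp [ 0.4622 -0.1944  0.0789] head 69.72 tilt [ 0.02   0.014 -1.   ] F [-5.6  3.5 18.6] w 0.0118
step [-0.02 -0.31  0.02] yaw 71.72
[0.31019227 1.05779836 0.35016611]
```

{"name": "move_arm", "arguments": {
  "plan": [
    [0,-0.12,0.08,5],
    [0,-0.08,0.08,6],
    [0,-0.04,0.08,6],
    [0,-0.03,0.08,6]
  ]
}}

```text
t: 13.2
tool_pos: [0.4615, -0.1947, 0.0789]
tcp_rot: [0.92, 0.392, 0.013, -0.0]
ft_force: [-5.3, -0.5, 14.9]
gripper_width: 0.0116
```

Run:
```python
from h import *
go(.4598,-.1937,.0786,-2)
print(ctrl.state()["moment"])
```

```text
t 13.2 tcp [ 0.4615 -0.1947  0.0789] head 46.2 tilt [ 0.024  0.01  -1.   ] F [-5.3 -0.5 14.9] w 0.0116
step [-0.04 -0.19  0.03] yaw 48.2
[-0.49297564  1.04551961  0.25107441]
```

{"name": "move_arm", "arguments": {
  "plan": [
    [-0.04,-0.1,0.08,6],
    [-0.04,-0.08,0.08,6],
    [-0.04,-0.06,0.08,6],
    [-0.04,-0.05,0.08,6]
  ]
}}

```text
t: 13.7
tool_pos: [0.4608, -0.1958, 0.0791]
tcp_rot: [0.982, 0.187, 0.015, 0.0]
ft_force: [-2.5, -2.2, 12.7]
gripper_width: 0.0118
```

Run:
```python
from h import *
go(.4598,-.1937,.0786,-2)
print(ctrl.state()["moment"])
```

```text
t 13.7 tcp [ 0.4608 -0.1958  0.0791] head 21.6 tilt [ 0.029  0.006 -1.   ] F [-2.5 -2.2 12.7] w 0.0118
step [-0.01 -0.23  0.05] yaw 23.6
[-0.53779763  0.76054609  0.15669108]
```

{"name": "move_arm", "arguments": {
  "plan": [
    [0,-0.12,0.1,6],
    [0,-0.1,0.1,6],
    [0,-0.06,0.1,6],
    [0,-0.05,0.1,5]
  ]
}}

```text
t: 14.2
tool_pos: [0.4601, -0.196, 0.0791]
tcp_rot: [1.0, -0.016, 0.015, 0.0]
ft_force: [-5.9, -2.6, 17.8]
gripper_width: 0.0119
```

Run:
```python
from h import *
go(.4598,-.1937,.0786,-2)
print(ctrl.state()["moment"])
```

```text
t 14.2 tcp [ 0.4601 -0.196   0.0791] head -1.82 tilt [ 0.03  0.   -1.  ] F [-5.9 -2.6 17.8] w 0.0119
step [-0.04 -0.23  0.05] yaw 0.18
[-0.67747195  1.3953751   0.23013023]
```

{"name": "move_arm", "arguments": {
  "plan": [
    [0,-0.1,0.15,0.5],
    [0,-0.05,0.2,0.5],
    [0,0,0.2,0.5]
  ]
}}

```text
t: 14.58
tool_pos: [0.4602, -0.196, 0.0789]
tcp_rot: [1.0, -0.027, 0.015, 0.002]
ft_force: [-7.3, 6.0, 34.7]
gripper_width: 0.0123
```

Run:
```python
from h import *
go(.4598,-.1937,.0786,-2)
s=ctrl.capture("scene");cv2.imwrite("pics/s4.png",s[:,:,::-1])
cv2.imwrite("pics/r6.png",cv2.resize(s[190:275,320:420,::-1],(700,595),interpolation=cv2.INTER_CUBIC))
for _ in range(3): ctrl.capture("top")
go(.4598,-.1937,.0786,-2)
```

```text
t 14.57 tcp [ 0.4602 -0.196   0.0789] head -3.13 tilt [ 0.03   0.002 -1.   ] F [-7.3  6.  34.7] w 0.0123
step [-0.06 -0.23  0.03] yaw -1.13
t 14.78 tcp [ 0.4602 -0.196   0.0789] head -3.09 tilt [ 0.03   0.003 -1.   ] F [-8.   3.5 32.1] w 0.012
step [-0.06 -0.22  0.03] yaw -1.09
```

View pics/r6.png

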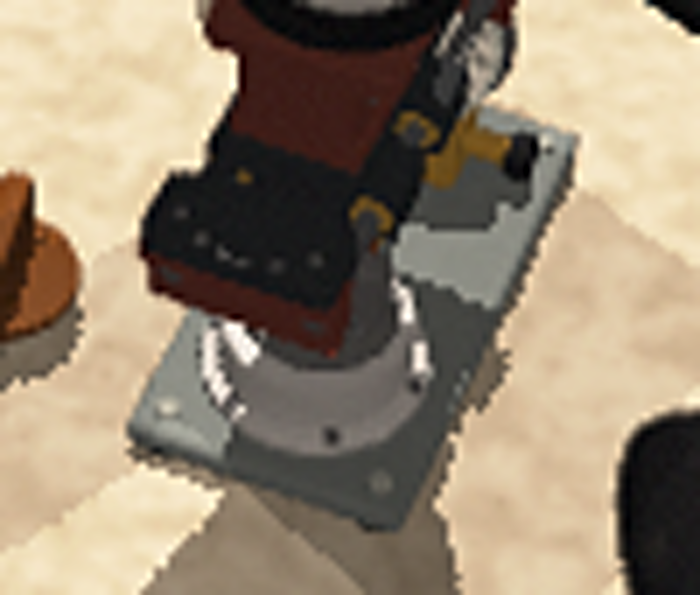

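Run:
```python
from h import *
print(ctrl.hand_in()); go(.4598,-.1937,.0786,-2)
```

```text
the job is handed in; nothing more can be done
None
the job is handed in; nothing more can be done
```

I lifted the grey closure out of the mould and lowered it through the slots. I then pressed it home against the sprung seal, turned it clockwise about a quarter turn, and handed the job in while still gripping and pressing it. The hand-in reported no verdict.

- **Insertion:** Spring contact came at the expected height. The force rose from about 7 N to 38 N when the flange reached the rim, which matches the geometry.
- **Turn:** The tool heading went from 88° to -3°, against a target of -2°. I did not measure the closure's own angle. The jaw opening stayed at about 12 mm (the wing's thickness), so it turned with the fingers.
- **Hold:** Just before hand-in, at 14.8 s, the push down was a steady 32 N with the grip set to 45 N.
- **Height:** The tool ended 0.3 mm above where I calculated the flange meets the rim. That is within the 1.5 mm allowed.
- **Position and tilt:** The tool ended about 2 mm from my estimate of the socket axis. It had also picked up about 0.03 rad of tilt, which could mean up to 0.04 rad for the closure. Both are within the limits but not zero.
- **Not confirmed:** The arm blocked the top camera at the socket, and in the last scene picture the gripper hid most of the flange. That it lies flat on the rim is therefore inferred from force and height. I did not re-measure the bystanders, but nothing touched them as far as the forces showed.

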